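Gland nut on a logger well: home, quarter turn back, hold

ROBOT

A 6-joint arm with a two-finger parallel gripper is mounted at the origin on a cart in front of the work surface, level with it; the furniture and walls round the work are solid. World frame = base frame: x ahead of the robot, y to its left, z up, the work surface at z = 0. Lengths are in mm, angles in rad, forces in N, time in s.
With the tool pointing down it reaches from about 300 to 775 mm from the base axis. Payload 14.6 kg.
Tool frame: the origin (TCP) lies on the centre line of the jaws, within the pads' length; the fingertips stand 19 mm ahead of it and the grasp point (between the pads) is the TCP (bot.tip_reach is the distance from the TCP to the fingertips, in mm); z points along the fingers, y is the line along which they close (so a half turn about z gives the same grasp; the last joint's range is limited). The gripper opens to 85 mm and grips with 20 to 120 N. Pads are 22 mm wide; open, the fingers measure 114 mm over their backs; the gripper's body (76 mm by 85 mm) begins 54 mm behind the grasp point. The pads swing forward as they close: fully open they stand 13 mm farther back than shut.
Start: joints at [-1.173, 0.3, 1.521, -0, 1.321, -0.067], TCP at [246.526, -491.645, 250.281] pointing down, gripper open.
Joint ranges: [-3.03, 3.03], [-0.79, 2.21], [0.23, 2.52], [-1.04, 4.18], [0, 3.07], [-2.55, 2.55]. Speed limits (rad/s): [2.22, 2.22, 2.57, 3.14, 3.14, 3.14].

INTERFACE

Orientations are given as a unit quaternion [w, x, y, z].
In Python, from rig import bot gives the robot as it stands. Calls block until the motion is done:
- bot.move_to(position, orientation): joint-space move of the TCP to a pose.
- bot.servo_line(position, attitude=None, speed=150, until_force=None): straight line of the TCP; attitude=None keeps the orientation; speed is the mean speed in mm/s. With until_force (N) it stops when the force on the tool has changed by that much, and returns True; else False.
- bot.move_joints(angles): joint-space move.
- bot.move_gripper(opening, grip_force=None): finger opening in mm; grip_force is the grip in N (None keeps the last); returns when the fingers have stopped.
- bot.dwell(seconds).
- bot.ik(position, orientation): joint angles nearest the present ones, or None.
- bot.read_state(): the state.
- bot.read_camera(name): name is "scene" or "side" or "wrist"; returns a dict with "image" (480x640x3 uint8, blue, green, red), "depth" (480x640 float32, mm along the optical axis (not along the pixel's ray), 0 where there is no reading), "fovy" (degrees; the focal length in pixels is half the picture's height over the tangent of half this angle, whatever the lens; pixels are square), "cx", "cy" (the principal point, pixels), "eye" and "attitude" of the camera in the world; the wrist camera has in their place "mount" (4x4, takes a point from camera to tool coordinates, whose origin is the TCP and whose axes are the flange's). Camera axes: x right, y down, z forward; pixel columns grow to the right and rows downward; lengths in mm; the calibration is good to about 2 mm. A picture is of the moment at which its call begins: read the wrist's pose just before it.
A pose or a line that the arm cannot do raises bot.MotionError and nothing moves.
- bot.finish_job(): hands the job in; it is judged then, once.
The state is a dict: "clock": time; "joint_positions": joint angles; "qvel": joint speeds; "effort": joint torques, N m; "ee_pos": TCP position; "tool_rot": TCP orientation; "ft_force": force on the tool from outside, world axes, zero at the start; "moment": the same for the moment, N m; "grip_width": finger opening in mm; "grip_force": force on a finger pad.
Only numpy, scipy, OpenCV 4.12 (cv2) and the standard library are available. Lean on these libraries where they do the work, as an engineer would, in place of code of your own. Each camera call takes 0.05 s, during which the arm holds its last target. There are 200 camera calls.

TASK

Take the orange-headed temperature logger out of its rack and slide it down into the well until it stands on the bottom, then screw the knurled black gland nut fully home (clockwise from above) and back it off a quarter turn so that the seal is not crushed. Finish while still gripping the nut there: do not let go of it. Leave the blue-headed logger in its rack and do not knock the other things about.

Things in the scene. Friction and masses are not known exactly. Their poses are not given: they have to be found in the camera images.
- well: Thermowell, fixed (place, yaw vary): aluminium flange 90 mm across, 12 mm high, and an upright steel tube of 32 mm diameter (low cone round its foot) that ends 72 mm above the worktop, with a 14 mm bore on its axis. Origin on the axis at worktop height, z up. On the flange a green line points along the well's -x axis (nut home), a red line along -y (nut a quarter turn back).
- well_floor (a point): Centre of the bore's floor, 12 mm above the worktop. A logger standing on it has the top of its head 114 mm above the worktop.
- nut_center (a point): Centre of the knurled black nut, half-way up, on the well's axis. It is captive on the tube's top: 39 mm outside, 24 mm high, with a 22 mm hole that the logger's stem passes. Fully home its top is 80 mm above the worktop; it rises 4 mm per turn. The tube below is thinner, so fingers may reach past it. Axes turn with the nut; a white line on its top and flank marks its -x side.
- gland_nut (a joint): Angle of the nut in rad, growing counterclockwise from above (unscrewing): 0 is fully home on its stop, its white line in line with the flange's green line; 1.57 is a quarter turn back, in line with the red line. It starts 2.0 to 3.0 open, has a stop at 3.6, turns against a friction of 0.05 N m and stays where it is left.
- rack: Grey plastic rack, fixed (place, yaw vary): a block of 56 x 124 x 50 mm (x, y, z) with two upright holes 14 mm wide and 40 mm deep on its y axis, 32 mm either side of the middle. Origin at the centre of its underside. One logger stands in each hole; which is in which varies.
- orange_logger_head (a point): Middle of the head of the orange-headed logger: 102 mm long, about 35 to 70 g; steel stem 12 mm across and 76 mm long, its last 5 mm tapered, then a plastic head 18 mm across and 26 mm long whose top is 13 mm above this point. Its z axis points from tip to head. It stands upright in the rack, head top 112 mm above the worktop.
- orange_logger_tip (a point): The lower tip of the orange-headed logger, on its axis, 89 mm below the middle of its head.
- blue_logger_head (a point): The middle of the head of the blue-headed logger, same size as the orange one; it stays in the rack.
- tape_roll: Roll of beige tape lying flat, 98 mm across, 25 mm high, to the right; bystander. Origin at the centre of its underside.
- petri_dish: Flat round dish, 60 mm across, 14 mm high, behind the work; bystander. Origin at the centre of its underside.
- timer: Round kitchen timer, 66 mm across, 34 mm high, behind the work; bystander. Origin at the centre of its underside.
- tweezers: Steel tweezers lying flat, 116 mm long, to the left; bystander.
- pipette_bulb: Red rubber pipette bulb lying, 86 mm long, 48 mm high, to the right; bystander.
Not all that is in view belongs to the job. Leave any yellow look-alike of the well alone.

How it is judged:
By the outcome, as a careful person would: the job done as asked, in the order asked, and still so for the second after the job is handed in, while the arm keeps its last pose, push and grip.
It also fails if it takes over 72 s, if anything falls off the work surface, if the arm or the gripper's body presses on something with over 40 N, if the wrist force passes 120 N, or if a joint passes its speed limit or range.

## Working session

There is one attempt and no reset: what is moved stays moved. The work goes in short steps, each a Python script; the robot and the scene stay as the last script left them, time stands still between calls to the robot, and variables do not carry over. Pictures are saved under pics/ and viewed, at most 10 in all, crops included, and the job is handed in when it is done.

```bash
ls; mkdir -p pics; cat > h.py <<'E'
import numpy as np, cv2, pickle
from scipy.spatial.transform import Rotation as R
from rig import bot
def rot(q): return R.from_quat(q, scalar_first=True).as_matrix()
def shot(name):
    s=bot.read_state(); c=bot.read_camera(name)
    if 'mount' in c:
        T=np.eye(4); T[:3,:3]=rot(s['tool_rot']); T[:3,3]=s['ee_pos']; T=T@np.array(c['mount'])
        c['Rw'],c['o']=T[:3,:3],T[:3,3]
    else:
        a=np.array(c['attitude']); c['Rw']=a if a.shape==(3,3) else rot(a); c['o']=np.array(c['eye'])
    c['f']=240/np.tan(np.radians(c['fovy'])/2); return c
def ray(c,u,v): return c['Rw']@np.array([(u-c['cx'])/c['f'],(v-c['cy'])/c['f'],1.])
def on_plane(c,u,v,z): d=ray(c,u,v); return c['o']+d*(z-c['o'][2])/d[2]
def proj(c,p): q=c['Rw'].T@(np.array(p)-c['o']); return np.array([c['cx']+c['f']*q[0]/q[2],c['cy']+c['f']*q[1]/q[2]])
def tri(cs,uvs):
    A=0;b=0
    for c,(u,v) in zip(cs,uvs):
        d=ray(c,u,v); d/=np.linalg.norm(d); P=np.eye(3)-np.outer(d,d); A=A+P; b=b+P@c['o']
    return np.linalg.solve(A,b)
def cloud(c):
    v,u=np.mgrid[:480,:640]; z=c['depth']
    return np.stack([(u-c['cx'])/c['f']*z,(v-c['cy'])/c['f']*z,z],-1)@c['Rw'].T+c['o']
def save(c,n): pickle.dump({k:c[k] for k in c},open(n+'.pkl','wb'))
def load(n): return pickle.load(open(n+'.pkl','rb'))
E
python3 - <<'E'
from h import *
for n in ('scene','side','wrist'):
    c=shot(n); save(c,n); cv2.imwrite(f'pics/{n}0.png',c['image'])
    print(n,c['o'].round(),c['Rw'].round(2).tolist(),c['fovy'],c['cx'],c['cy'])
s=bot.read_state(); print(s['tool_rot'],s['clock'],s['ft_force'])
E
```

```text
pics
scene [100. 816. 583.] [[-0.88, -0.21, 0.43], [-0.47, 0.41, -0.78], [-0.01, -0.89, -0.46]] 50.80865056529671 323.28546168498036 238.74916386765804
side [ 235. 1238.  776.] [[-0.98, -0.08, 0.21], [-0.22, 0.46, -0.86], [-0.03, -0.88, -0.47]] 49.439282575381995 313.54980253771896 241.85394271756843
wrist [ 307. -462.  373.] [[0.45, -0.86, -0.24], [-0.89, -0.43, -0.12], [-0.0, 0.27, -0.96]] 67.3750755681221 309.76456838386156 244.17743755627953
[-4.26772457e-04  9.73115410e-01  2.30317631e-01 -7.33097517e-05] 0.15 [ 0.4666563  -0.44854848 -0.76759072]
```

View pics/scene0.png

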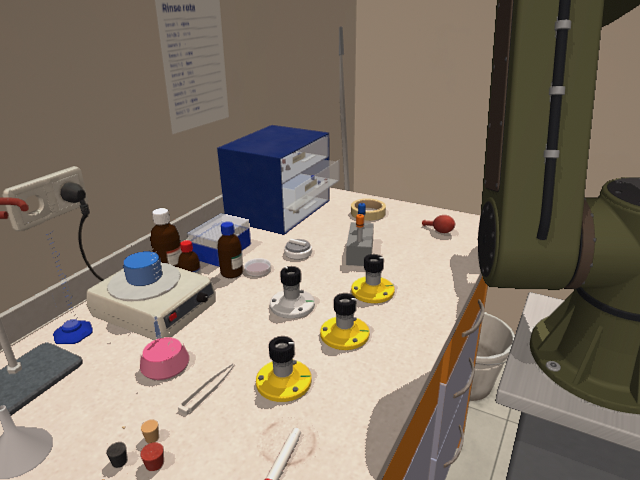

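View pics/side0.png

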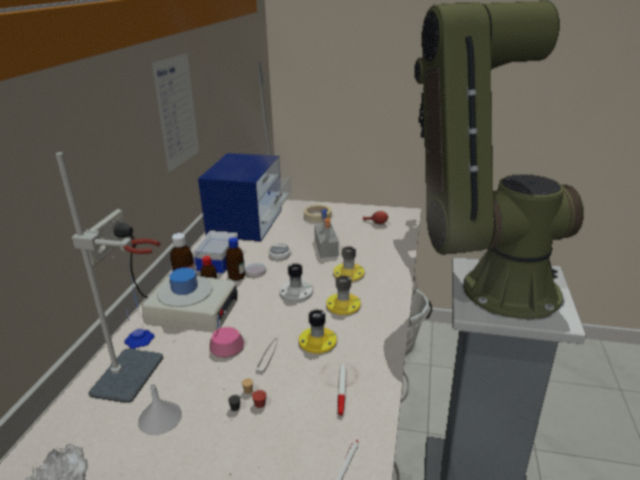

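In the scene picture there are four wells: an aluminium flange at (291,303) and yellow ones at (373,289), (345,333) and (284,380). The aluminium one fits the description. The rack is at (360,243), with the orange head at (360,221) in front of the blue head at (361,210). In the side picture the well is at (296,292) and the rack at (327,240).

```bash
python3 - <<'E'
from h import *
c=load('scene'); P=cloud(c)
for n,(u,v) in dict(nut=(291,276),fl=(305,303),rack=(358,250),orange=(360,221),blue=(361,209),y1=(374,263),y2=(345,305),dish=(257,268),timer=(298,249)).items(): print(n,P[v,u].round())
w=P[276,291]; r=P[221,360]
# view pose: camera looks tilted; try several look-from poses over midpoint
m=(w+r)/2; m[2]=0
s=bot.read_state(); Rt=rot(s['tool_rot']); cam=load('wrist'); M=np.array(cam['mount'])
print(M.round(3).tolist()); print(m)
for yaw in np.arange(-180,180,30):
    Q=R.from_euler('z',yaw,degrees=True)*R.from_euler('x',180,degrees=True)
    T=Q.as_matrix(); d=T@M[:3,2]; oc=T@M[:3,3]
    # cam at height 400, aim at point z=60 of midpoint
    h=380; t=(60-h)/d[2]; o=np.array([m[0],m[1],60])-d*t
    p=o-oc
    q=bot.ik(p,Q.as_quat(scalar_first=True)); print(yaw,p.round(),None if q is None else np.round(q,2))
E
```

```text
nut [546. 130.  82.]
fl [531. 108.  11.]
rack [508. -89.  41.]
orange [ 515. -113.  101.]
blue [ 538. -168.  104.]
y1 [428.   8.  79.]
y2 [416. 164.  78.]
dish [690.  44.  15.]
timer [644. -55.  26.]
[[0.0, -0.963, -0.268, 67.655], [1.0, 0.0, -0.0, 0.565], [0.0, -0.268, 0.963, -123.501], [0.0, 0.0, 0.0, 1.0]]
[530.73936728   8.45590166   0.        ]
-180 [509.   8. 256.] [-0.06  0.2   1.63  0.    1.31 -1.63]
-150 [512.  -3. 256.] [-0.08  0.21  1.62  0.    1.31 -2.17]
-120 [520. -10. 256.] None
-90 [531. -13. 256.] None
-60 [542. -10. 256.] [-0.09  0.28  1.54 -0.    1.33  2.53]
-30 [550.  -2. 256.] [-0.07  0.29  1.51 -0.    1.33  2.02]
0 [552.   9. 256.] [-0.05  0.3   1.51 -0.    1.34  1.52]
30 [549.  20. 256.] [-0.03  0.29  1.51 -0.    1.33  1.02]
60 [541.  27. 256.] [-0.02  0.28  1.54 -0.    1.33  0.51]
90 [530.  30. 256.] [-0.01  0.25  1.57 -0.    1.32 -0.01]
120 [520.  27. 256.] [-0.02  0.23  1.6   0.    1.32 -0.54]
150 [512.  19. 256.] [-0.03  0.21  1.62  0.    1.31 -1.08]
```

```bash
python3 - <<'E'
from h import *
P=cloud(load('scene')); m=(load('scene')['depth']>0); u=np.arange(640)[None]+0*np.arange(480)[:,None]
k=m&(u<470)&(P[...,2]>150)&(P[...,0]>0)&(P[...,1]<200)
print('min radius of tall things',np.hypot(P[k][:,0],P[k][:,1]).min())
assert np.hypot(P[k][:,0],P[k][:,1]).min()>650
print(bot.tip_reach)
for i,(yaw,p) in enumerate([(0,[552,9,256]),(180,[509,8,256])]):
    Q=(R.from_euler('z',yaw,degrees=True)*R.from_euler('x',180,degrees=True)).as_quat(scalar_first=True)
    bot.move_to(p,Q); bot.dwell(.15)
    c=shot('wrist'); save(c,f'w{i}'); cv2.imwrite(f'pics/w{i}.png',c['image'])
print(bot.read_state()['clock'])
E
```

```text
min radius of tall things 751.4431843389725
19.0
5.3167
```

View pics/w0.png

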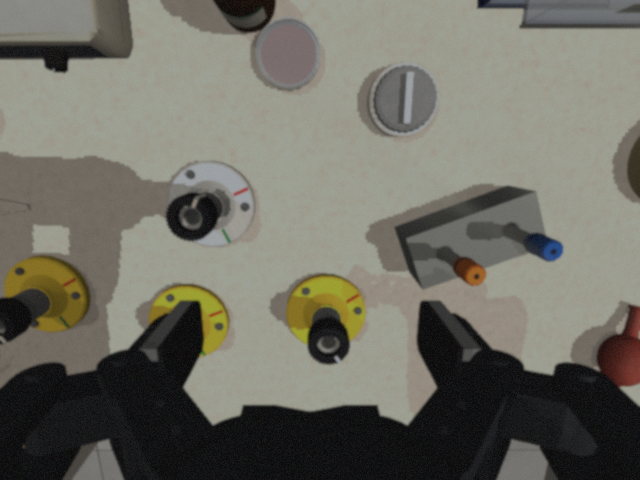

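View pics/w1.png

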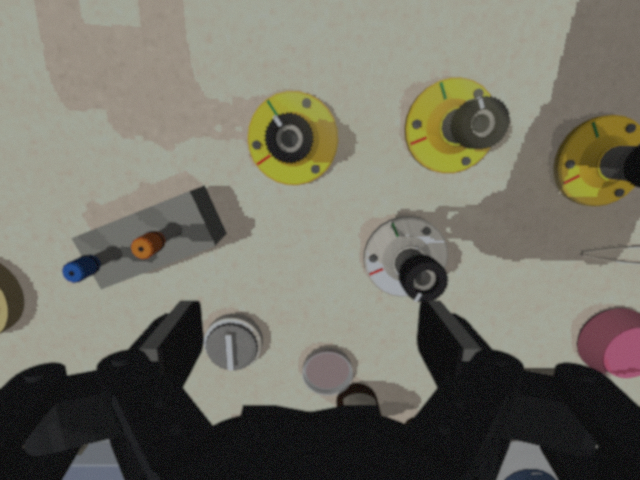

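w0 shows the aluminium flange at (211,204) with its nut at (193,217), green line end at (227,237) and red at (241,191). The orange head is at (472,271) and the blue at (547,247). In w1 the nut is at (423,278), orange at (146,246) and blue at (80,269). The three other wells are yellow, so they are decoys. I'll confirm with one enlarged crop.

```bash
python3 - <<'E'
from h import *
a,b=load('w0'),load('w1')
t=lambda c,u,v:cv2.resize(c['image'][v-45:v+45,u-45:u+45],(300,300),interpolation=cv2.INTER_CUBIC)
cv2.imwrite('pics/crop.png',np.vstack([np.hstack([t(a,205,210),t(b,410,265)]),np.hstack([t(a,490,260),t(b,130,250)])]))
for c,w in ((a,(205,210)),(b,(410,265))):
    P=cloud(c); hsv=cv2.cvtColor(c['image'],cv2.COLOR_BGR2HSV)
    H,S,V=cv2.split(hsv)
    for n,mk in dict(orange=(H<18)&(H>4)&(S>150),blue=(H>100)&(H<125)&(S>130)).items():
        k,lab,st,ce=cv2.connectedComponentsWithStats(mk.astype(np.uint8))
        for i in range(1,k):
            if st[i,4]>120:
                p=P[lab==i]; z=np.percentile(p[:,2],90); q=p[np.abs(p[:,2]-z)<3]
                print(n,ce[i].round(1),st[i],z.round(1),q[:,:2].mean(0).round(1),len(q))
    v,u=np.mgrid[:480,:640]
    k=(np.hypot(u-w[0],v-w[1])<60)&(P[...,2]>70)&(P[...,2]<95)
    z=np.percentile(P[k][:,2],70); q=P[k&(np.abs(P[...,2]-z)<4)]
    print('nut top',z,q.mean(0),cv2.minEnclosingCircle(q[:,:2].astype(np.float32)),len(q))
    k=(np.hypot(u-w[0],v-w[1])<70)&(abs(P[...,2]-12)<4)&(S<60)&(V>120); q=P[k]
    print('flange',q.mean(0),cv2.minEnclosingCircle(q[:,:2].astype(np.float32)))
E
```

```text
orange [469.6 271.1] [454 259  31  26 522] 112.6 [ 520.4 -122.1] 302
blue [547.7 246.9] [531 235  31  25 426] 112.6 [ 540.8 -179.2] 295
nut top 81.38340438215158 [559.83894042 110.05732766  80.97440656] ((559.0903930664062, 111.00532531738281), 20.654550552368164) 1225
flange [565.48582422  99.70117479  12.04734697] ((558.76416015625, 110.54290008544922), 45.00379943847656)
orange [147.1 244.8] [131 233  34  26 570] 112.5 [ 518.6 -122.3] 343
blue [ 80.  268.3] [ 63 256  37  26 571] 112.6 [ 538.3 -179.1] 291
nut top 81.31425164279452 [558.14902066 109.55646786  80.87409335] ((559.5955810546875, 110.38732147216797), 20.677230834960938) 1064
flange [552.29992205 101.6998749   12.05899647] ((559.6443481445312, 110.1058578491211), 45.04579162597656)
```

View pics/crop.png

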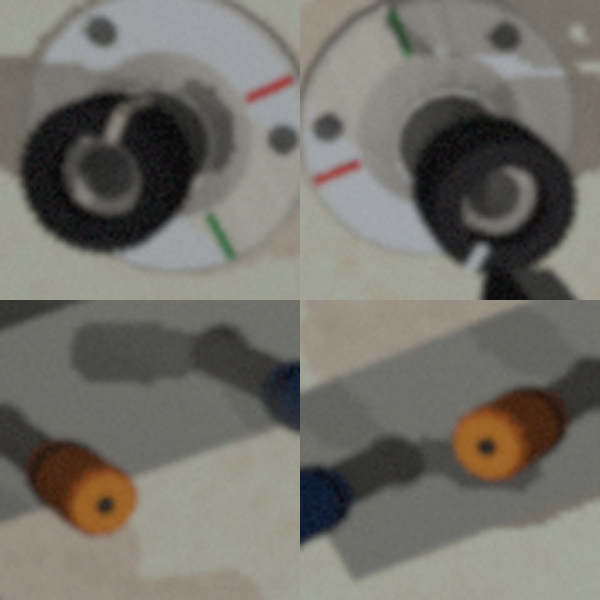

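The crop shows that the well with the aluminium flange carries the black nut, with the green and red lines on the flange. The orange head is clearly the one nearer the middle, with its top dot at about w0 (476.5,276.5) and w1 (141,249).

```bash
python3 - <<'E'
from h import *
a,b=load('w0'),load('w1')
print('orange dot',tri([a,b],[(476.5,276.5),(141.1,248.8)]).round(1))
# ellipse of the nut's hole / bright orange top
out=[]
for c in (a,b):
    H,S,V=cv2.split(cv2.cvtColor(c['image'],cv2.COLOR_BGR2HSV))
    m=((H<22)&(H>4)&(S>150)&(V>150)).astype(np.uint8)
    cs=max(cv2.findContours(m,0,2)[0],key=cv2.contourArea); e=cv2.fitEllipse(cs); print(e); out.append(e[0])
print('orange top',tri([a,b],out).round(1))
print('nut hole',tri([a,b],[(160+104*.3,165+172*.3),(365+197*.3,220+195*.3)]).round(1))
W=np.array([559.3,110.4])
for n,z,x,y in (('green',12,(226.3,236.1),(395,229)),('red',12,(241,191.4),(376.1,271.6)),('white',81.4,(195.4,201),(419,296.5))):
    for c,p in ((a,x),(b,y)):
        d=on_plane(c,*p,z)[:2]-W; print(n,np.degrees(np.arctan2(d[1],d[0])).round(1),np.hypot(*d).round(1))
# rack yaw from its top face in depth
for c in (a,b):
    P=cloud(c); k=(abs(P[...,2]-50)<3)&(P[...,1]<-50)&(P[...,1]>-250)&(P[...,0]>440)&(P[...,0]<620)
    print('rack',cv2.minAreaRect(P[k][:,:2].astype(np.float32)),np.median(P[k][:,2]))
E
```

```text
orange dot [ 519.2 -123.2  112.6]
((476.2742614746094, 275.80548095703125), (13.95712947845459, 17.032997131347656), 56.38880157470703)
((140.62391662597656, 248.19973754882812), (14.608046531677246, 17.701087951660156), 133.8839874267578)
orange top [ 519.1 -124.   111. ]
nut hole [559.1 111.3  71.7]
green -155.9 35.9
green -157.2 35.3
red -66.5 35.5
red -64.6 34.5
white -26.4 16.7
white -20.9 14.3
rack ((530.1453857421875, -150.52049255371094), (57.53752517700195, 124.70549774169922), 20.84601402282715) 50.00244390634222
rack ((530.6605224609375, -150.7172088623047), (56.14139938354492, 125.27509307861328), 21.057783126831055) 49.92749514321582
```

```bash
cat >> h.py <<'E'
def down(yaw): return (R.from_euler('z',yaw)*R.from_euler('x',np.pi)).as_quat(scalar_first=True)
W=np.array([559.4,110.5]); O=np.array([519.2,-122.6]); YL=np.radians(111)
def st(t=''):
    s=bot.read_state(); print(t,'t',round(s['clock'],2),np.round(s['ee_pos'],1),'F',np.round(s['ft_force'],1),'M',np.round(s['moment'],2),'w',np.round(s['grip_width'],1),np.round(s['grip_force'],1)); return s
E
python3 - <<'E'
from h import *
bot.move_gripper(45)
bot.move_to([*O,200],down(YL)); st('above')
print(bot.servo_line([*O,107],speed=100,until_force=8)); st('at')
bot.move_gripper(5,grip_force=40); st('grip')
bot.servo_line([*O,204],speed=120); st('lift')
bot.servo_line([*W,204],speed=200); bot.dwell(.2); st('hover')
for n in ('wrist','scene','side'):
    c=shot(n); save(c,'h_'+n)
w=load('h_wrist')['image']; s=load('h_scene'); u,v=proj(s,[*W,130]).astype(int)
t=s['image'][max(v-75,0):v+75,u-75:u+75]
cv2.imwrite('pics/hover.png',np.hstack([cv2.resize(w,(480,360)),cv2.resize(t,(320,360))])); print(u,v)
E
```

```text
above t 6.71 [ 519.3 -122.3  200.3] F [-0.1  0.7  0.1] M [0.04 0.01 0.04] w 45.0 0.0
False
at t 7.79 [ 519.5 -122.7  107.6] F [ 0.5 -0.7 -0.4] M [-0.03  0.09  0.02] w 45.0 0.0
grip t 8.15 [ 519.4 -122.7  107.5] F [0.4 0.4 2.6] M [ 0.02 -0.1  -0.03] w 16.6 39.0
lift t 9.11 [ 518.9 -122.5  203.2] F [-0.   0.4 -1.1] M [ 0.   -0.01 -0.02] w 16.2 39.0
hover t 10.64 [559.4 109.9 204.1] F [ 0.1 -0.  -0.1] M [ 0.02 -0.03  0.02] w 15.8 39.0
289 247
```

View pics/hover.png

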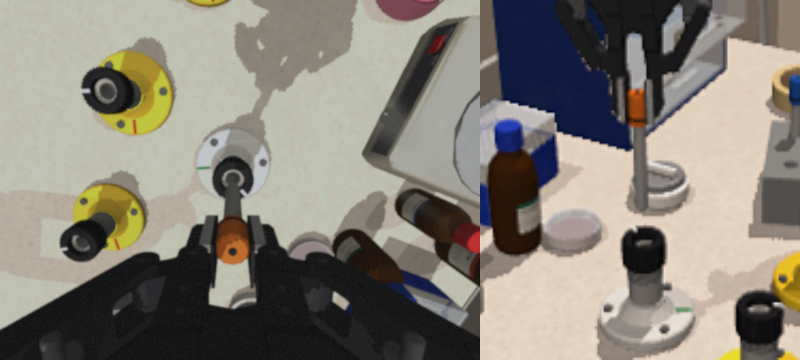

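The hover picture shows the orange logger held upright, with its head dot at (232,252), above the aluminium well's nut at (232,178). I'll check the stem's tilt numerically from depth before inserting.

```bash
python3 - <<'E'
from h import *
for n in ('h_wrist','h_scene','h_side'):
    c=load(n); P=cloud(c); k=(np.hypot(P[...,0]-W[0],P[...,1]-W[1])<14)&(c['depth']>0)
    cam=W-c['o'][:2]; cam/=np.linalg.norm(cam)   # surface->axis: 6 mm along the horizontal view direction
    for lo,hi in ((100,112),(112,125),(125,140),(140,155),(155,170)):
        q=P[k&(P[...,2]>lo)&(P[...,2]<hi)]
        if len(q)>5: print(n,lo,len(q),np.round(np.median(q[:,:2],0)+6*cam*np.pi/4-W,1))
    # lateral: sideways centre (perp. to view) is bias free
        if len(q)>5: print('   lateral',round(float(np.mean((q[:,:2]-W)@np.array([-cam[1],cam[0]]))),2),'dir',np.round([-cam[1],cam[0]],2))
c=load('h_wrist')
P=cloud(c); k=(np.hypot(P[...,0]-W[0],P[...,1]-W[1])<26)&(P[...,2]>77)&(P[...,2]<85)
print('nut',cv2.minEnclosingCircle(P[k][:,:2].astype(np.float32)))
st()
E
```

```text
h_wrist 112 119 [-0.9  1.3]
   lateral -0.24 dir [0.93 0.36]
h_wrist 125 171 [-0.8  0.9]
   lateral -0.27 dir [0.93 0.36]
h_wrist 140 210 [-0.6  0.6]
   lateral -0.24 dir [0.93 0.36]
h_wrist 155 269 [-0.7  0.2]
   lateral -0.33 dir [0.93 0.36]
h_scene 112 36 [-1.6  2.8]
   lateral 0.5 dir [0.84 0.55]
h_scene 125 45 [-0.9  2.6]
   lateral 0.47 dir [0.84 0.55]
h_scene 140 50 [-1.3  2.6]
   lateral 0.62 dir [0.84 0.55]
h_scene 155 42 [-1.   1.8]
   lateral 0.5 dir [0.84 0.55]
h_side 112 22 [-0.5  1. ]
   lateral 0.16 dir [0.96 0.28]
h_side 125 23 [-0.6  0.4]
   lateral -0.45 dir [0.96 0.28]
h_side 140 21 [-0.3  2.1]
   lateral 0.24 dir [0.96 0.28]
h_side 155 26 [0.9 0.7]
   lateral 0.86 dir [0.96 0.28]
nut ((559.2992553710938, 110.50663757324219), 20.276403427124023)
 t 10.79 [559.4 110.2 204.1] F [-0.3  0.3 -0.7] M [ 0.02 -0.   -0.01] w 16.5 39.0
```

```bash
python3 - <<'E'
from h import *
tx=np.array([np.cos(YL),np.sin(YL)])
p=W-0.8*tx
bot.servo_line([*p,178],speed=80); st('in nut')
print(bot.servo_line([*p,150],speed=30,until_force=6)); s=st('entered?')
if s['ee_pos'][2]<155:
    print(bot.servo_line([*W,112.5],speed=40,until_force=8)); st('near')
    print(bot.servo_line([*W,107],speed=15,until_force=8)); st('floor')
E
```

```text
in nut t 11.27 [559.6 109.7 177.8] F [-0.3 -0.6 -0.4] M [-0.06  0.    0.  ] w 16.4 39.0
False
entered? t 12.35 [559.7 109.8 150.1] F [-1.3 -0.3 -0.6] M [-0.12  0.03 -0.03] w 16.1 39.0
False
near t 13.44 [559.4 110.5 112.6] F [ 0.9 -1.  -1. ] M [-0.26 -0.08 -0.  ] w 15.9 39.0
True
floor t 13.76 [559.7 110.4 109.3] F [-0.5 -1.4  5.6] M [-0.22  0.11  0.03] w 16.1 39.7
```

```bash
cat >> h.py <<'E'
def yaw_of(s): # true tool yaw
    m=rot(s['tool_rot']); return np.arctan2(m[1,0],m[0,0])%(2*np.pi)
E
python3 - <<'E'
from h import *
bot.move_gripper(45); st('released')
bot.servo_line([*W,160],speed=120)
y0=3.07
bot.move_to([*W,160],down(y0)); 
bot.dwell(.1); c=shot('wrist'); save(c,'nutw')
P=cloud(c); k=(np.hypot(P[...,0]-W[0],P[...,1]-W[1])<12)&(P[...,2]>108); print('head top',np.median(P[k][:,2]),np.median(P[k][:,:2],0),k.sum())
bot.move_gripper(58)
print(bot.servo_line([*W,67],speed=80,until_force=8)); s=st('down')
q=s['joint_positions']; print(np.round(q,2))
u,v=proj(c,[*W,85]).astype(int); u=np.clip(u,90,550); v=np.clip(v,90,390)
cv2.imwrite('pics/nutw.png',cv2.resize(c['image'][v-90:v+90,u-90:u+90],(540,540),interpolation=cv2.INTER_CUBIC)); print(u,v)
E
```

```text
released t 14.15 [559.3 110.4 108.6] F [ 0.2 -0.  -0.6] M [-0.02  0.04 -0.01] w 45.2 0.0
head top 223.14795110510138 [548.98166112 111.04422829] 4688
False
down t 17.52 [559.7 110.5  67.6] F [ 0.4 -0.4  0.3] M [-0.04  0.01  0.04] w 57.9 0.0
[ 0.13  0.56  1.62 -0.    0.97 -1.37]
310 265
```

View pics/nutw.png

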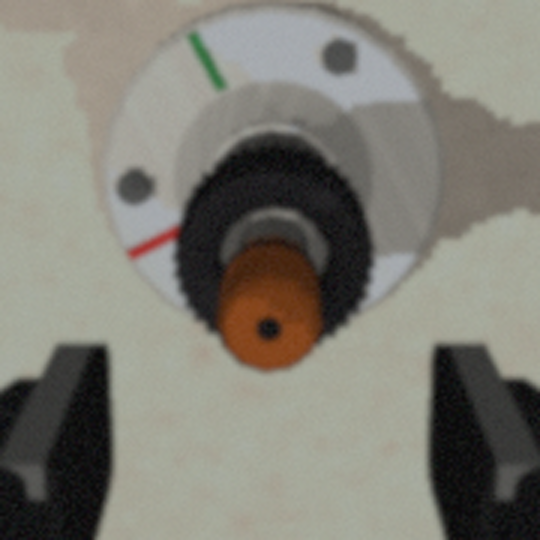

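The picture shows the orange head standing in the well through the nut (dot at crop (268,328)). The green and red lines are in view, and the white mark is hidden behind the head. Next I grip and screw.

```bash
python3 - <<'E'
from h import *
c=load('nutw'); print('dot at z114 ->',on_plane(c,309.3,284.3,114).round(1))
bot.move_gripper(30,grip_force=70); s=st('gripped')
y0=yaw_of(s); z=67.; log=[]; a=0; pos=W
M0=s['moment'][2]; t0=s['clock']
while a<2.75:
    da=.2 if a<1.6 else .05
    a+=da
    bot.servo_line([*pos,67-.637*a],down(y0-a),speed=3 if da>.1 else 1); 
    s=bot.read_state(); log.append((a,y0-yaw_of(s),s['moment'][2]-M0,np.linalg.norm(s['ft_force']),s['clock']-t0))
    if abs(log[-1][2])>.5: break
    if s['clock']>50: break
print(np.round(log,3)); st('end'); print('y0',y0)
E
```

```text
dot at z114 -> [559.6 109.7 114. ]
gripped t 17.84 [559.7 111.   67.9] F [-2.4  4.2  7.2] M [0.61 0.37 0.04] w 38.0 69.3
[[ 0.2    0.2   -0.104  8.212  0.35 ]
 [ 0.4    0.4   -0.1    8.529  0.7  ]
 [ 0.6    0.601 -0.061  7.517  1.05 ]
 [ 0.8    0.8   -0.14   8.357  1.4  ]
 [ 1.     1.    -0.124  9.249  1.75 ]
 [ 1.2    1.2   -0.064  8.772  2.1  ]
 [ 1.4    1.4   -0.099  9.992  2.45 ]
 [ 1.6    1.601 -0.08  10.378  2.8  ]
 [ 1.8    1.801 -0.11  10.479  3.15 ]
 [ 1.85   1.85  -0.065 10.982  3.4  ]
 [ 1.9    1.9   -0.098 11.213  3.65 ]
 [ 1.95   1.95  -0.1   11.432  3.9  ]
 [ 2.     2.    -0.11  12.008  4.15 ]
 [ 2.05   2.05  -0.117 11.829  4.4  ]
 [ 2.1    2.1   -0.089 11.794  4.65 ]
 [ 2.15   2.15  -0.063 11.721  4.9  ]
 [ 2.2    2.2   -0.093 12.4    5.15 ]
 [ 2.25   2.25  -0.153 12.948  5.4  ]
 [ 2.3    2.299  0.55  12.489  5.65 ]]
end t 23.49 [559.1 110.8  66.4] F [-7.5  1.2  9.9] M [0.25 1.14 0.59] w 37.7 69.6
y0 3.0701208819125916
```

```bash
python3 - <<'E'
from h import *
y0=3.0701; log=[]
def go(a,sp):
    bot.servo_line([*W,67-.637*a],down(y0-a),speed=sp); s=bot.read_state(); log.append((a,y0-yaw_of(s),s['moment'][2],s['grip_width'],s['clock']))
go(2.32,1); go(2.34,1)
bot.dwell(.2)
for a in (2.32,2.30,2.28,2.26,2.24,2.2): go(a,1)
print(np.round(log,3)); st()
E
```

```text
[[ 2.3200e+00  2.3180e+00  8.7000e-01  3.8067e+01  2.3742e+01]
 [ 2.3400e+00  2.3380e+00  1.2610e+00  3.7993e+01  2.3992e+01]
 [ 2.3200e+00  2.3180e+00  9.6700e-01  3.7799e+01  2.4442e+01]
 [ 2.3000e+00  2.2990e+00  6.1000e-01  3.7672e+01  2.4692e+01]
 [ 2.2800e+00  2.2790e+00  2.3900e-01  3.8128e+01  2.4942e+01]
 [ 2.2600e+00  2.2600e+00  1.8000e-02  3.8084e+01  2.5192e+01]
 [ 2.2400e+00  2.2400e+00  7.0000e-03  3.7793e+01  2.5442e+01]
 [ 2.2000e+00  2.2000e+00 -0.0000e+00  3.7826e+01  2.5692e+01]]
 t 25.69 [559.2 110.8  66.5] F [-7.9  1.5  9.4] M [ 0.29  1.17 -0.  ] w 37.8 69.7
```

```bash
python3 - <<'E'
from h import *
y0=3.0701
for a in (2.0,1.7,1.4,1.1,.85,.695):
    bot.servo_line([*W,67-.637*a],down(y0-a),speed=3)
bot.dwell(.5); s=st('final'); print(y0-yaw_of(s))
c=shot('wrist'); sc=shot('scene')
u,v=proj(sc,[*W,70]).astype(int); print(u,v)
cv2.imwrite('pics/final.png',np.hstack([cv2.resize(c['image'][120:360,190:430],(400,400)),cv2.resize(sc['image'][v-60:v+60,u-60:u+60],(400,400),interpolation=cv2.INTER_CUBIC)]))
E
```

```text
final t 28.6 [559.6 110.8  67.5] F [-3.4  1.7  6.1] M [0.24 0.52 0.05] w 38.2 69.5
0.6947963209733579
290 274
```

View pics/final.png

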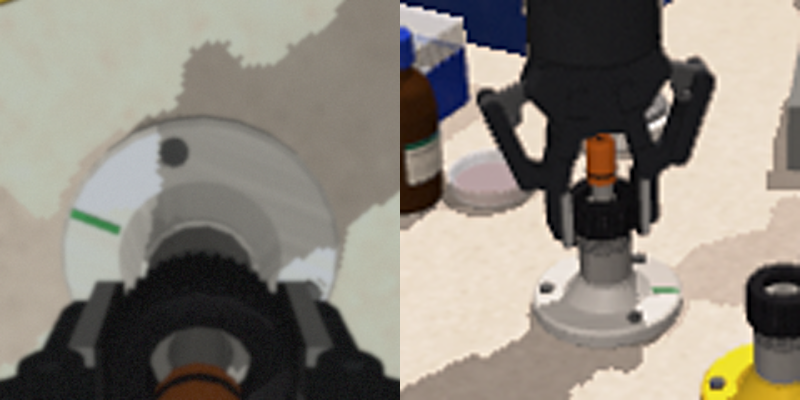

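The final picture shows the nut gripped, with the orange head standing in the well. The white mark should be on the far side from the camera, behind the head, so it isn't visible. The stop was clear in the torque, and no slip showed on the way back. Handing in.

```bash
python3 -c "
from rig import bot
print(bot.finish_job())"
```

```text
the job is handed in; nothing more can be done
None
```

The job is handed in at about 29 s: the orange logger stands on the well floor, and the nut was screwed to its stop, backed off 1.57 rad by tool angle (white line hidden, so not checked by eye) and is still gripped.

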